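# Open the large dust gate fully and start the extractor

### The job

Get the dust extraction going before routing: with the fingertips, push the lever tab of the larger dust inlet away past its half-open detent until it is fully home at its second stop, and only then press the button on the start box all the way down and let it go. Push only, do not take the tab between the fingers; leave the smaller inlet shut and the loose things on the bench where they are.

Things in the scene. Friction and masses are not known exactly. Their poses are not given: they have to be found in the camera images.
- big_gate (a joint): opening of the large inlet's sliding gate, m: 0 = shut (as it starts), 0.040 = first detent (half open), 0.080 = second and last stop (fully open, hard stop). A detent holds it at each of the three: leaving a detent takes about 8 N of push, friction included, and once past about 0.062 it snaps on to within 2 mm of 0.080; let go anywhere between about 0.022 and 0.058 it falls to the half-open detent.
- big_tab (a point): centre of the upright black lever tab on the large inlet's gate, 41 mm above the bench. Tab 10 mm thick along x, 40 mm wide along y, 50 mm high (top 66 mm, foot 16 mm above the bench; a 22 mm wide foot bead up to 24 mm). The tab slides 80 mm towards its own +x (horizontal, roughly away from the robot), carrying the steel blade (top 19 mm above the bench) it stands on. Its axes are those of the inlet; z is up.
- big_inlet: the LARGE dust inlet, fixed on the bench: low grey plate 190 (x) x 96 (y) x 12 mm with two dark guide rails up to 20 mm high along its long sides, a dark cross bar of that height at its far end (the blade's last stop) and a 70 mm round dark port, under the steel blade while shut. Origin at the centre of its underside; x = the way the gate opens. With the gate shut the tab stands at x = -20 mm, fully open at x = +60 mm.
- small_gate (a joint): opening of the small inlet's gate, m: 0 = shut (stays so), 0.050 = fully open.
- small_tab (a point): centre of the upright black tab (10 x 30 x 50 mm) on the small inlet's gate, 41 mm above the bench.
- small_inlet: the SMALL dust inlet, fixed, same make but only 130 x 66 mm, port 40 mm. Origin at the centre of its underside. It may stand in any of the three places where large inlet, small inlet and start box can be.
- start_box: the extractor's grey start box, fixed, 120 (x) x 100 (y) x 55 mm high, origin at the centre of its underside; one round push button in the middle of its top.
- start_top (a point): centre of the top face of the start button (36 mm across, plain grey, in a dark round collar); it is pressed straight down.
- start (a joint): how far the start button is pressed, m: 0 = up, 0.006 = fully down (5 N); it springs back up when let go.
- glue: white glue bottle, 40 mm across, 100 mm high, standing; loose, to be left alone; origin at the underside.
- screw_jar: glass screw jar with steel lid, 44 mm across, 60 mm high, standing; loose, to be left alone; origin at the underside.
- try_square: try square lying flat, wooden stock 110 mm, steel blade 120 mm, 18 mm high; loose, to be left alone; origin at the underside.
- offcut: pine offcut 45 x 130 x 30 mm high; loose, to be left alone; origin at the underside.
- chisel: slim hand tool with round wooden handle and a straight steel shank, lying; loose, to be left alone; origin at the underside.
- brush: bench brush with wooden handle, lying; loose, to be left alone; origin at the underside.
- mallet: wooden mallet lying, head 70 mm high; loose, to be left alone; origin at the underside.
Not all that is in view belongs to the job. Leave any pink look-alike of the start_box alone.

How it is judged (in metres and radians):
On the way, in this order (a step that is already met when the one before it is completed fails the run):
1. the large inlet's gate is slid past the half-open detent to its second stop (value of joint big_gate above 0.077 m), for 0.3 s.
2. the start button is pressed down (value of joint start above 0.0045 m), for 0.05 s.
At the end, for the whole second after the job is handed in: The large inlet's gate stands within 3 mm of its second stop (over 77 of 80 mm) and at rest, the start button has been pressed (over 4.5 of 6 mm) after that and is up again, and the small inlet's gate is shut (under 4 mm) (value of joint big_gate above 0.077 m and velocity of joint big_gate below 0.005 m/s and value of joint start below 0.0015 m and value of joint small_gate below 0.004 m); the robot touches nothing.
It fails at once if the start button is pressed before the large gate is fully open (value of joint start above 0.003 m and value of joint big_gate below 0.075 m).
It fails at once if the lever tab is taken between the fingers (x of the grasp point in the frame of big_tab between -0.006 and 0.006 m and y of the grasp point in the frame of big_tab between -0.022 and 0.022 m and z of the grasp point in the frame of big_tab between -0.03 and 0.036 m).
It fails at once if the small inlet's gate is moved (value of joint small_gate above 0.006 m).
It fails at once if a loose thing on the bench is moved by more than 20 mm, lifted or knocked over (distance of any of glue, screw_jar, try_square, offcut, chisel, brush, mallet from where it was at the start of the episode above 0.02 m or angle between any of glue, screw_jar's own z axis and vertical above 0.4 rad).
It also fails if it takes over 48 s, if anything falls off the work surface, if the arm or the gripper's body presses on something with over 40 N, if the wrist force passes 120 N, or if a joint passes its speed limit or range.

### The arm

A 6-joint arm with a two-finger parallel gripper is mounted at the origin on the work surface. World frame = base frame: x ahead of the robot, y to its left, z up, the work surface at z = 0. Lengths are in m, angles in degrees, forces in N, time in s.
With the tool pointing down it reaches from about 0.4 to 0.825 m from the base axis. Payload 7 kg.
Tool frame: the origin (TCP) lies midway between the tips of the shut fingers; the grasp point (between the pads) lies 19 mm behind it (r.grasp_offset is the distance from the TCP to the grasp point, in m); z points along the fingers, x is the direction in which the jaws open and shut, and the axes are right-handed (so a half turn about z gives the same grasp; the last joint's range is limited). The gripper opens to 88 mm and grips with 3 to 60 N. Pads are 19 mm wide; open, the fingers measure 130 mm over their backs; the gripper's body (78 mm by 193 mm) begins 47 mm behind the grasp point.
Start: joints at [-55.056, 20.546, 0.682, 0, -70.136, -16.507], TCP at [0.213, -0.64, 0.191] pointing down, gripper open.
Joint ranges: [-176.03, 176.03], [-82.01, 121.73], [-58.28, 71.71], [-173.87, 95.51], [-174.79, -0.11], [-173.66, 173.66]. Speed limits (degrees/s): [136.94, 136.94, 172.46, 180, 180, 180].

### API

Orientations are given as [roll, pitch, yaw] about the fixed x, y, z axes, in that order (R = Rz(yaw) Ry(pitch) Rx(roll)).
In Python, from plant import r gives the robot as it stands.
- The arm moves only by the tool step_arm, never from a script. Its argument "deltas" is a list of rows, each a list of 7 numbers: the turn, a rotation vector about the tool's x, y, z in rad, then the shift along the tool's x, y, z in mm, then the opening, from -1 (shut) to 1 (fully open), so that 0 is half open. In form: [[ax, ay, az, x, y, z, grip], ...]. A call has 1 to 10 rows; each row shifts and turns the pose as measured when the row begins, along the tool's axes as they then stand; what a row does not reach is not made up. A row lasts 1/10 s, in which the tool goes at most 50 mm and 8.59 degrees, less where a joint would pass 70% of its speed; a pose out of reach is approached as far as the arm can. A call with a gripper value outside its range is refused whole. The fingers move at their own pace and stop on an object; "squeeze" is the grip in N (left out, the last holds). Time passes only in rows, so rows that do not move let the fingers close. It gives the time, the measured TCP pose, the force and the opening at its end, in the units of the state.
- r.get_state(): the state, without advancing time (a new reading comes with each control period).
- r.capture(name): name is "scene" or "top" or "wrist"; returns the picture (420x560x3 uint8, red, green, blue); there is no depth.
- r.camera_info(name): a dict with "vertical_fov" (degrees; the focal length in pixels is half the picture's height over the tangent of half this angle, whatever the lens; pixels are square), "cx", "cy" (the principal point, pixels), "view" (4x4, takes a point from world to camera coordinates). Camera axes: x right, y down, z forward; pixel columns grow to the right and rows downward; lengths in m; the calibration is good to about 2 mm. The wrist camera is an equidistant fisheye: a pixel r from the principal point sees the ray r / f radians off the axis. A picture is of the moment at which its call begins: read the wrist's pose just before it. camera_info takes no time and is no camera call; for the wrist camera it gives the pose at the moment of the call.
- r.close_job(): hands the job in, once; it reports no verdict.
The state is a dict: "time_s": time; "joints": joint angles; "qd": joint speeds; "joint_torque": joint torques, N m; "tcp_pos": TCP position; "eef_rot": TCP orientation; "contact_force": force on the tool from outside, world axes, zero at the start; "moment": the same for the moment, N m; "gripper_width": finger opening in m.
Only numpy, scipy, OpenCV 4.12 (cv2) and the standard library are available. Lean on these libraries where they do the work, as an engineer would, in place of code of your own. Each camera call takes 0.05 s, during which the arm holds its last target.

## Working session

There is one attempt and no reset: what is moved stays moved. The work goes in short steps, Python scripts to look and compute and a tool call to move; the robot and the scene stay as the last step left them, time stands still between calls to the robot, and variables do not carry over. Pictures are saved under pics/ and viewed, and the job is handed in when it is done.

Besides the shell and the picture viewer there is one more tool, called after "Call:" as name([rows], argument=value, ...), one row to a line, values as JSON. step_arm: Moves the arm, as the interface text tells. Its arguments: {"type":"object","properties":{"deltas":{"type":"array","items":{"type":"array","items":{"type":"number"}}},"squeeze":{"type":"number"}},"required":["deltas"]}

```bash
mkdir -p pics; ls
python3 - <<'E'
from plant import r
import cv2
for n in("scene","top"):
    cv2.imwrite(f"pics/{n}0.png",r.capture(n)[:,:,::-1]); i=r.camera_info(n); print(n,i)
print(r.get_state())
E
```

```text
pics
scene {'vertical_fov': 57.97829810603171, 'cx': 274.57340525385655, 'cy': 207.56916421731677, 'view': array([[ 0.37224484,  0.92802425, -0.01430956, -0.2440618 ],
       [ 0.67792566, -0.282392  , -0.6787279 , -0.29919224],
       [-0.63391685,  0.24295214, -0.73425042,  1.44893396],
       [ 0.        ,  0.        ,  0.        ,  1.        ]])}
top {'vertical_fov': 46.718719967635664, 'cx': 280.2990008171041, 'cy': 219.13843122484042, 'view': array([[ 0.01650492, -0.99986202, -0.00187686,  0.07097861],
       [-0.9897333 , -0.01607113, -0.14202011,  0.51173361],
       [ 0.14197035,  0.00420162, -0.98986199,  1.47608905],
       [ 0.        ,  0.        ,  0.        ,  1.        ]])}
{'time_s': 0.1, 'joints': array([-5.50557221e+01,  2.05870345e+01,  6.39749900e-01, -1.63079770e-02,
       -7.01343297e+01, -1.65065200e+01]), 'qd': array([ 0.00915596, -0.11807323,  0.1444935 ,  0.0616569 , -0.02517062,
        0.01394831]), 'joint_torque': array([-1.39893877e-03, -5.84164524e+01,  2.93752724e+01,  7.01563731e+00,
        1.02125737e-02, -5.96063069e-05]), 'tcp_pos': array([ 0.21329844, -0.63991823,  0.19022976]), 'eef_rot': array([-1.79991509e+02, -8.26070295e-02,  1.08432199e+02]), 'contact_force': array([0.5030115 , 0.80676425, 0.54854355]), 'moment': array([-0.04282447,  0.00530688,  0.03048876]), 'gripper_width': 0.08809645087304616}
```

View pics/scene0.png

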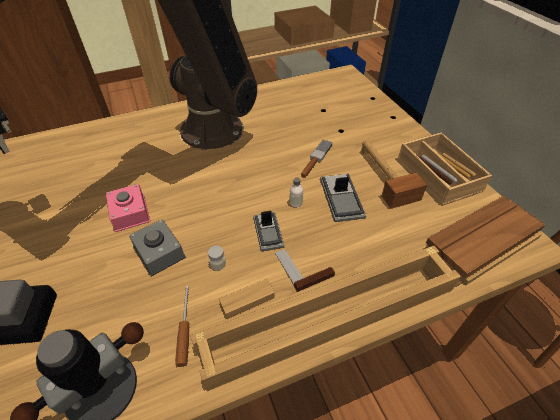

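View pics/top0.png

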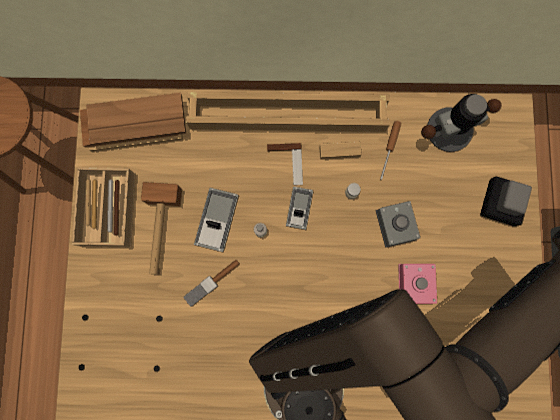

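Candidates, in top-view pixels:
- **Inlets:** the larger is at (217,220), the smaller at (300,208).
- **Boxes:** grey is at (399,223), the pink look-alike at (418,284).

By size and colour I choose the inlet at (217,220) and the grey box. Next I'll check them in a close crop.

```bash
cat > h.py <<'E'
import numpy as np,cv2
from plant import r
def K(i): 
    f=210/np.tan(np.radians(i['vertical_fov']/2)); return f
def cast(name,uv,z):
    i=r.camera_info(name);f=K(i);V=i['view'];R=V[:3,:3];t=V[:3,3]
    c=-R.T@t; d=R.T@np.array([(uv[0]-i['cx'])/f,(uv[1]-i['cy'])/f,1]); return c+d*(z-c[2])/d[2]
def proj(name,p):
    i=r.camera_info(name);f=K(i);q=i['view'][:3,:3]@np.array(p)+i['view'][:3,3]
    return np.array([i['cx']+f*q[0]/q[2],i['cy']+f*q[1]/q[2]])
E
python3 - <<'E'
import cv2,numpy as np
a=cv2.imread('pics/top0.png');b=cv2.imread('pics/scene0.png')
A=cv2.resize(a[180:260,190:250],None,fx=6,fy=6,interpolation=cv2.INTER_CUBIC)
B=cv2.resize(a[190:260,370:430],None,fx=6,fy=6,interpolation=cv2.INTER_CUBIC)
B=cv2.copyMakeBorder(B,0,60,0,0,0)
cv2.imwrite('pics/crop.png',np.hstack([A,B]))
C=cv2.resize(b[165:230,310:375],None,fx=6,fy=6,interpolation=cv2.INTER_CUBIC)
D=cv2.resize(b[215:280,125:190],None,fx=6,fy=6,interpolation=cv2.INTER_CUBIC)
cv2.imwrite('pics/crop2.png',np.hstack([C,D]))
E
```

```text
(no output)
```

View pics/crop.png

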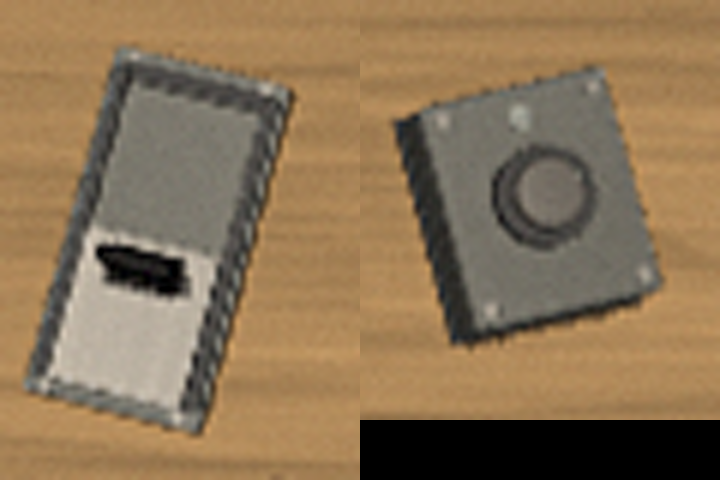

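View pics/crop2.png

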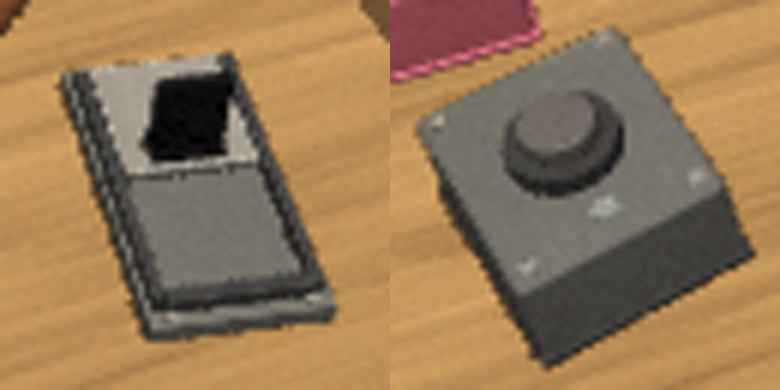

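Run:
```python
from h import *
C=[(210,187.8),(238.8,195.8),(223.3,252),(194.2,244.5)]
P=np.array([cast('top',c,.012) for c in C]);print(P.round(4))
for i in range(4): print(np.linalg.norm(P[i]-P[(i+1)%4]).round(4))
c=P.mean(0); x=(P[0]+P[1]-P[2]-P[3]);yaw=np.arctan2(x[1],x[0]);y=(P[0]+P[3]-P[1]-P[2]);print('c',c,'yaw',np.degrees(yaw),np.degrees(np.arctan2(y[1],y[0]))-90)
ex=np.array([np.cos(yaw),np.sin(yaw),0]);ey=np.array([-ex[1],ex[0],0])
print('tab pred',c-.02*ex)
# tab mask
for n,(x0,y0,x1,y1) in dict(top=(190,180,250,260),scene=(310,165,375,230)).items():
    im=r.capture(n) if 0 else cv2.imread(f'pics/{n}0.png')
    m=(im.max(2)<28).astype(np.uint8);mm=np.zeros_like(m);mm[y0:y1,x0:x1]=m[y0:y1,x0:x1]
    k,l,s,ce=cv2.connectedComponentsWithStats(mm);j=1+s[1:,4].argmax();print(n,s[j],ce[j])
    ys,xs=np.nonzero(l==j);rc=cv2.minAreaRect(np.c_[xs,ys].astype(np.float32));print(rc, cv2.boxPoints(rc).tolist())
    q=c-.02*ex
    for z in(.016,.066):
      print([proj(n,[*(q+a*.005*ex+b*.02*ey)[:2],z]).round(1).tolist() for a,b in((1,1),(1,-1),(-1,-1),(-1,1))])
# button
print(cast('top',(370+553/6,190+195/6),.07), )
print('box',[cast('top',(370+u/6,190+v/6),.055).round(4).tolist() for u,v in((425,112),(603,68),(663,285),(487,330))] if 0 else [cast('top',(310+u/6,190+v/6),.055).round(4).tolist() for u,v in((425,112),(603,68),(663,285),(472,330))])
print('btn top-view (crop offset x 360)',cast('top',(310+553/6,190+195/6),.07))
# triangulate
u1=(310+553/6,190+195/6);u2=(125+(557-390)/6,215+125/6)
for z in(.055,.06,.065,.07,.075,.08):print(z,cast('top',u1,z)[:2].round(4),cast('scene',u2,z)[:2].round(4))
```

```text
[[0.6114 0.3055 0.012 ]
 [0.587  0.2128 0.012 ]
 [0.4072 0.2563 0.012 ]
 [0.4292 0.3484 0.012 ]]
0.0959
0.185
0.0948
0.1872
c [0.50869164 0.28075645 0.012     ] yaw -13.410271298650201 -14.132870721213209
tab pred [0.48923696 0.2853949  0.012     ]
top [206 221  14   8  50] [213.46 224.38]
((212.558837890625, 224.2647247314453), (14.309601783752441, 5.5783185958862305), 14.03624439239502) [[204.94119262695312, 225.23532104492188], [206.29412841796875, 219.82354736328125], [220.17648315429688, 223.29412841796875], [218.82354736328125, 228.70590209960938]]
[[209.1, 222.6], [221.3, 225.7], [220.5, 228.8], [208.2, 225.7]]
[[206.7, 220.4], [219.3, 223.6], [218.4, 226.8], [205.8, 223.6]]
scene [334 177  15  15 154] [341.23376623 184.51298701]
((341.0192565917969, 183.90383911132812), (12.159199714660645, 15.885406494140625), 11.309932708740234) [[333.5000305175781, 190.5], [336.6153869628906, 174.92306518554688], [348.5384826660156, 177.30767822265625], [345.4231262207031, 192.88461303710938]]
[[345.4, 189.3], [333.0, 190.7], [332.2, 188.5], [344.5, 187.1]]
[[347.4, 177.6], [334.6, 179.0], [333.8, 176.8], [346.5, 175.4]]
[ 0.5043668  -0.47312972  0.07      ]
box [[0.5455, -0.2299, 0.055], [0.5699, -0.3218, 0.055], [0.4582, -0.3499, 0.055], [0.4336, -0.2523, 0.055]]
btn top-view (crop offset x 360) [ 0.50140783 -0.29105153  0.07      ]
0.055 [ 0.5035 -0.2948] [ 0.4894 -0.2884]
0.06 [ 0.5028 -0.2935] [ 0.4939 -0.2879]
0.065 [ 0.5021 -0.2923] [ 0.4984 -0.2874]
0.07 [ 0.5014 -0.2911] [ 0.5029 -0.2869]
0.075 [ 0.5007 -0.2898] [ 0.5074 -0.2864]
0.08 [ 0.5    -0.2886] [ 0.5119 -0.2859]
```

Call:
step_arm([
  [0, 0, 0, 10, 16, 0, -1],
  [0, 0, 0, 23, 38, 0, -1],
  [0, 0, 0, 23, 38, 0, -1],
  [0, 0, 0, 23, 38, 0, -1],
  [0, 0, 0, 23, 38, 0, -1],
  [0, 0, 0, 23, 38, 0, -1],
  [0, 0, 0, 23, 38, 0, -1],
  [0, 0, 0, 23, 38, 0, -1],
  [0, 0, 0, 23, 38, 0, -1],
  [0, 0, 0, 23, 38, 0, -1],
], squeeze=5)

```text
time_s: 1.1
tcp_pos: [0.4908, -0.3058, 0.1867]
eef_rot: [-179.9, -0.4, 108.0]
contact_force: [1.6, -1.5, 0.8]
gripper_width: 0.0136
```

Call:
step_arm([
  [0, 0, 0, 40, 12, 0, -1],
  [0, 0, 0, 40, 12, 0, -1],
  [0, 0, 0, 40, 12, 0, -1],
  [0, 0, 0, 40, 12, 0, -1],
  [0, 0, 0, 40, 12, 0, -1],
  [0, 0, 0, 40, 12, 0, -1],
  [0, 0, 0, 40, 12, 0, -1],
  [0, 0, 0, 40, 12, 0, -1],
  [0, 0, 0, 40, 12, 0, -1],
  [0, 0, 0, 40, 12, 0, -1],
])

```text
time_s: 2.1
tcp_pos: [0.4763, 0.1341, 0.1876]
eef_rot: [-179.8, -0.6, 108.2]
contact_force: [0.5, -0.5, -0.2]
gripper_width: 0.0006
```

Call:
step_arm([
  [0, 0, -0.14, 0, 0, 0, -1],
  [0, 0, -0.14, 0, 0, 0, -1],
  [0, 0, -0.14, 0, 0, 0, -1],
  [0, 0, -0.14, 0, 0, 0, -1],
  [0, 0, -0.14, 0, 0, 0, -1],
  [0, 0, -0.14, 0, 0, 0, -1],
  [0, 0, -0.14, 0, 0, 0, -1],
  [0, 0, -0.14, 0, 0, 0, -1],
  [0, 0, -0.14, 0, 0, 0, -1],
  [0, 0, -0.14, 0, 0, 0, -1],
])

```text
time_s: 3.1
tcp_pos: [0.4681, 0.1436, 0.1851]
eef_rot: [179.3, -0.4, -167.9]
contact_force: [0.1, -0.2, 0.1]
gripper_width: 0.0004
```

Call:
step_arm([
  [0, 0, -0.14, 0, 0, 0, -1],
  [0, 0, -0.14, 0, 0, 0, -1],
  [0, 0, -0.14, 0, 0, 0, -1],
  [0, 0, -0.14, 0, 0, 0, -1],
  [0, 0, -0.14, 0, 0, 0, -1],
  [0, 0, -0.14, 0, 0, 0, -1],
  [0, 0, -0.14, 0, 0, 0, -1],
  [0, 0, -0.14, 0, 0, 0, -1],
])

```text
time_s: 3.9
tcp_pos: [0.4619, 0.1454, 0.1833]
eef_rot: [179.1, 0.4, -100.9]
contact_force: [0.8, 0.1, 0.2]
gripper_width: 0.0003
```

Call:
step_arm([
  [0.015, -0.007, 0.05, 0, 0, 0, -1],
  [0, 0, 0, -35, 11, 0, -1],
  [0, 0, 0, -35, 11, 0, -1],
  [0, 0, 0, -35, 11, 0, -1],
  [0, 0, 0, -35, 10, 0, -1],
  [0, 0, 0, 0, 0, 0, -1],
])

```text
time_s: 4.5
tcp_pos: [0.4478, 0.2967, 0.1846]
eef_rot: [179.9, 0.8, -103.6]
contact_force: [0.0, -0.6, -0.5]
gripper_width: 0.0006
```

Run:
```python
from h import *
print(r.get_state()['tcp_pos'],r.get_state()['eef_rot'])
i=r.camera_info('wrist');im=r.capture('wrist');cv2.imwrite('pics/w1.png',im[:,:,::-1]);cv2.imwrite('pics/t1.png',r.capture('top')[:,:,::-1]);print(i)
```

```text
[0.44778312 0.2967338  0.18456627] [ 179.92294366    0.83197646 -103.57195445]
{'vertical_fov': 65.70646984690485, 'cx': 282.5048616043107, 'cy': 204.01456429677526, 'view': array([[-0.23544098, -0.97178182, -0.01440953,  0.39607211],
       [-0.93958559,  0.22379979,  0.25902234,  0.32349638],
       [-0.24848835,  0.07452346, -0.96576384,  0.4713894 ],
       [ 0.        ,  0.        ,  0.        ,  1.        ]])}
```

View pics/w1.png

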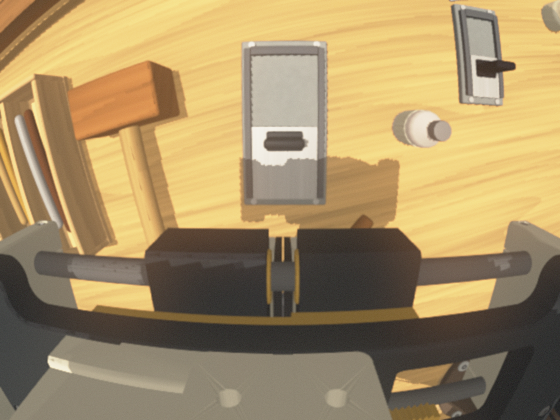

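The wrist view shows the large inlet straight ahead, with its tab at about (284,140) lined up with the closed fingers at (284,280). The glue is off to the right at (425,128) and the mallet to the left. Next I'll check the tab position with fisheye rays.

```bash
cat >> h.py <<'E'
def castw(i,uv,z):
    f=K(i);V=i['view'];R=V[:3,:3];c=-R.T@V[:3,3];a=np.array([uv[0]-i['cx'],uv[1]-i['cy']]);rr=np.linalg.norm(a);th=rr/f
    d=R.T@np.r_[a/rr*np.sin(th),np.cos(th)];return c+d*(z-c[2])/d[2]
E
python3 - <<'E'
from h import *
i=r.camera_info('wrist')
im=cv2.imread('pics/w1.png');cv2.imwrite('pics/w1c.png',cv2.resize(im[30:220,230:340],None,fx=4,fy=3,interpolation=cv2.INTER_CUBIC))
for uv in((244,42),(326,42),(325,204),(243,203)): print(castw(i,uv,.012).round(4))
for uv in((266,133),(302,133)): print('tabtop far edge',castw(i,uv,.066).round(4))
print('glue',castw(i,(440,131),.1))
E
```

```text
[0.6116 0.3    0.012 ]
[0.5899 0.2114 0.012 ]
[0.4084 0.2543 0.012 ]
[0.4319 0.3471 0.012 ]
tabtop far edge [0.5055 0.2971 0.066 ]
tabtop far edge [0.4975 0.2638 0.066 ]
glue [0.47610348 0.14023704 0.1       ]
```

View pics/w1c.png

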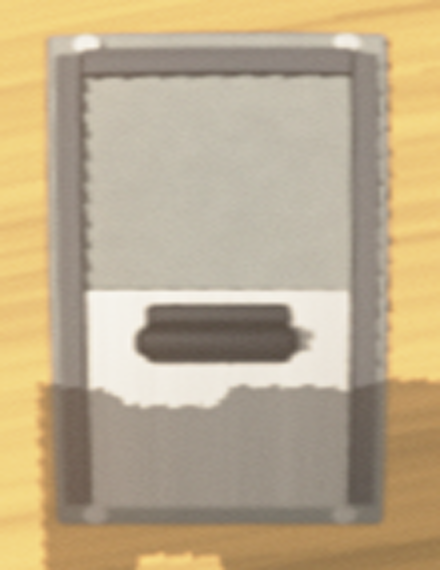

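Call:
step_arm([
  [0, -0.014, 0, 0, 0, 0, -1],
  [0, 0, 0, 2, 0, 30, -1],
  [0, 0, 0, 0, 0, 30, -1],
  [0, 0, 0, 0, 0, 30, -1],
  [0, 0, 0, 0, 0, 25, -1],
  [0, 0, 0, 0, 0, 0, -1],
])

```text
time_s: 5.2
tcp_pos: [0.4475, 0.2902, 0.0685]
eef_rot: [180.0, 2.0, -103.9]
contact_force: [-0.7, -0.9, -0.5]
gripper_width: 0.0005
```

Call:
step_arm([
  [0, 0.035, 0, -4, 0, 10, -1],
  [0, 0, 0, 0, 0, 15, -1],
  [0, 0, 0, 0, 0, 8, -1],
  [0, 0, 0, 0, 0, 0, -1],
])

```text
time_s: 5.6
tcp_pos: [0.4507, 0.2929, 0.0396]
eef_rot: [-179.9, 0.2, -104.1]
contact_force: [-0.7, 0.4, -0.3]
gripper_width: 0.0006
```

Run:
```python
from h import *
print(r.get_state()['tcp_pos'],r.get_state()['eef_rot'],r.get_state()['contact_force'])
cv2.imwrite('pics/w2.png',r.capture('wrist')[:,:,::-1])
```

```text
[0.45066972 0.29288085 0.03960381] [-179.8632836     0.24593752 -104.13163384] [-0.66233414  0.44706467 -0.28301206]
```

View pics/w2.png

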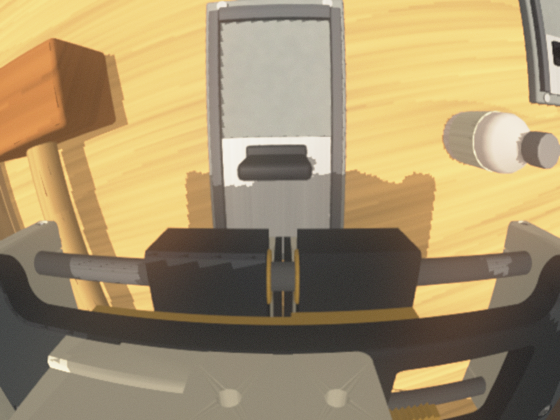

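Call:
step_arm([
  [0, 0, 0, -3, -8, 4, -1],
  [0, 0, 0, 0, -10, 1, -1],
  [0, 0, 0, 0, -8, 0, -1],
  [0, 0, 0, 0, -8, 0, -1],
  [0, 0, 0, 0, -8, 0, -1],
  [0, 0, 0, 0, -8, 0, -1],
])

```text
time_s: 6.25
tcp_pos: [0.5058, 0.2841, 0.0385]
eef_rot: [-179.7, 0.6, -104.1]
contact_force: [0.7, -0.7, 0.4]
gripper_width: 0.0006
```

Run:
```python
from h import *
cv2.imwrite('pics/w3.png',r.capture('wrist')[:,:,::-1])
```

```text
(no output)
```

View pics/w3.png

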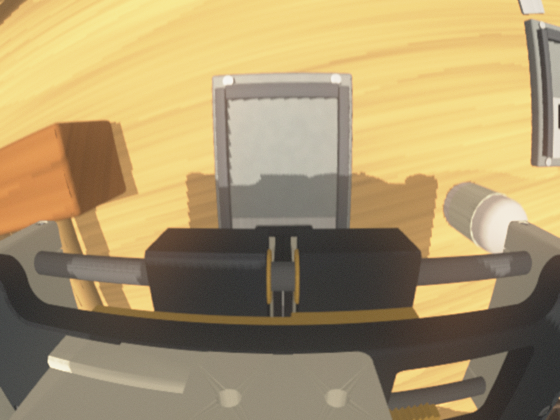

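Call:
step_arm([
  [0, 0, 0, 0, -8, 2, -1],
  [0, 0, 0, 0, -8, 1, -1],
  [0, 0, 0, 0, -8, 1, -1],
  [0, 0, 0, 0, -8, 0, -1],
])

```text
time_s: 6.7
tcp_pos: [0.5398, 0.2754, 0.034]
eef_rot: [-179.7, 0.5, -104.1]
contact_force: [0.4, -0.6, -0.3]
gripper_width: 0.0003
```

Call:
step_arm([
  [0, 0, 0, 0, -6, 0, -1],
  [0, 0, 0, 0, -5, 0, -1],
  [0, 0, 0, 0, -4, 0, -1],
])

```text
time_s: 7.0
tcp_pos: [0.5563, 0.2712, 0.0338]
eef_rot: [-179.7, 0.5, -104.1]
contact_force: [-0.2, 0.5, -0.3]
gripper_width: 0.0007
```

Call:
step_arm([
  [0, 0, 0, 0, -3, 0, -1],
  [0, 0, 0, 0, -3, 0, -1],
])

```text
time_s: 7.2
tcp_pos: [0.5626, 0.2695, 0.0339]
eef_rot: [-179.7, 0.5, -104.1]
contact_force: [-0.7, -0.8, -0.1]
gripper_width: 0.0007
```

Run:
```python
from h import *
a=r.capture('wrist')[:,:,::-1];b=r.capture('top')[:,:,::-1];c=r.capture('scene')[:,:,::-1]
cv2.imwrite('pics/w4.png',a)
cv2.imwrite('pics/s4.png',np.hstack([cv2.resize(c[140:230,290:390],None,fx=4,fy=4,interpolation=2),cv2.resize(b[170:260,180:280],None,fx=4,fy=4,interpolation=2)]))
```

```text
(no output)
```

View pics/w4.png

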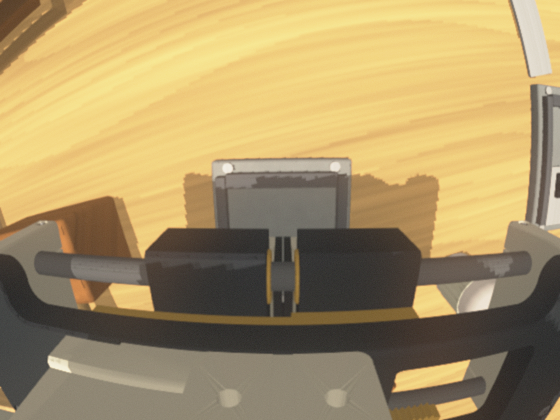

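View pics/s4.png

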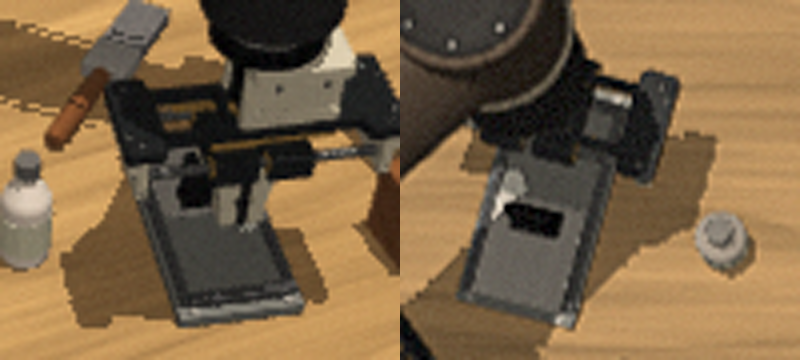

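Run:
```python
from h import *
s=r.get_state();print(s['tcp_pos'],s['eef_rot'],s['time_s'])
for n in('top','scene'):
    im=r.capture(n)[:,:,::-1].copy()
    cv2.imwrite(f'pics/{n}5r.png',im)
    im=cv2.resize(im,(800,600),interpolation=2)
    for p,c in((s['tcp_pos'],(0,0,255)),([.49,.284,.066],(0,255,0)),([.568,.265,.066],(255,0,0))):
        u=proj(n,p);print(n,u);cv2.circle(im,tuple(int(round(k*800/560)) for k in u),4,c,1)
    cv2.imwrite(f'pics/{n}5.png',im)
```

```text
[0.56244349 0.26953952 0.03381604] [-179.71013267    0.50834257 -104.144689  ] 7.35
top [219.88622585 201.88308753]
top [213.01278228 223.34811687]
top [220.11674457 198.26677829]
scene [346.48043717 201.89412954]
scene [340.29783517 177.47793086]
scene [347.42586909 195.98703075]
```

View pics/top5.png

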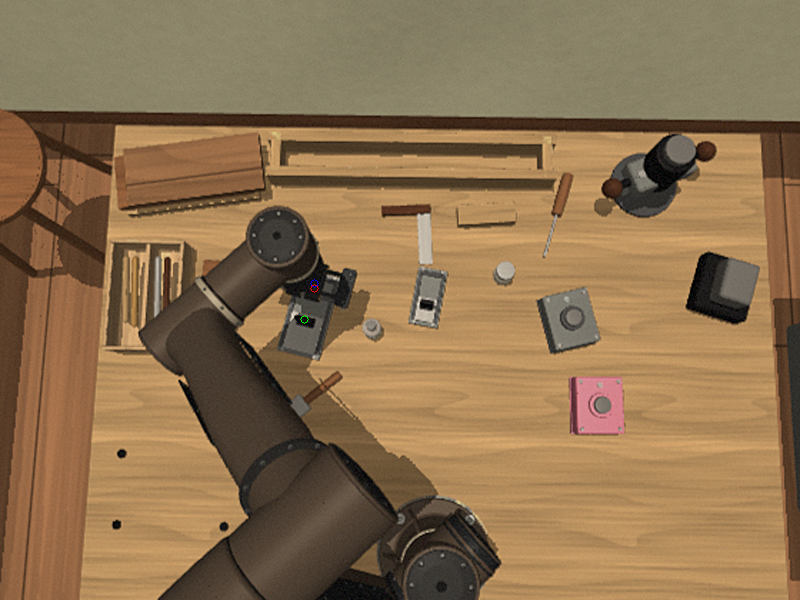

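View pics/scene5.png

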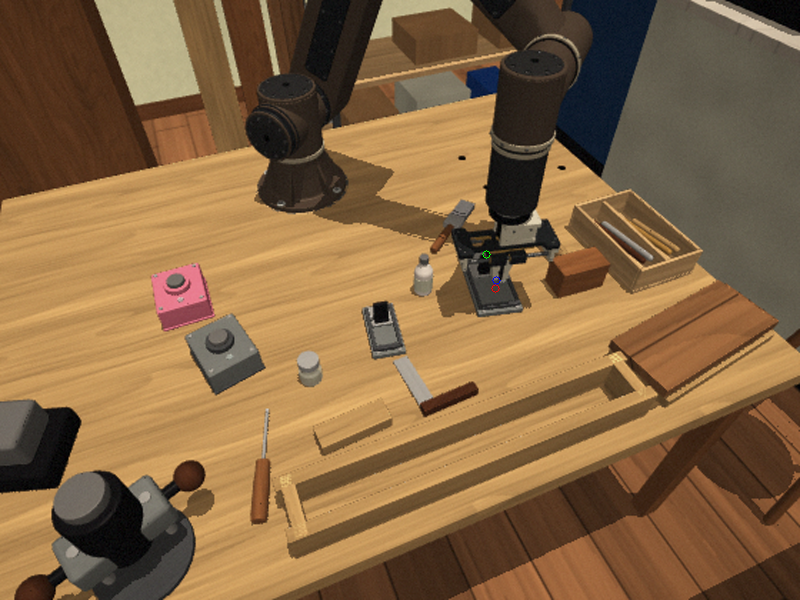

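Run:
```python
import cv2,numpy as np
b=cv2.imread('pics/top5r.png');c=cv2.imread('pics/scene5r.png')
g=lambda x:np.clip(255*(x/255.)**.5,0,255).astype(np.uint8)
cv2.imwrite('pics/z5.png',g(np.hstack([cv2.resize(c[150:225,310:385],(400,400),interpolation=2),cv2.resize(b[180:255,185:260],(400,400),interpolation=2)])))
```

```text
(no output)
```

View pics/z5.png

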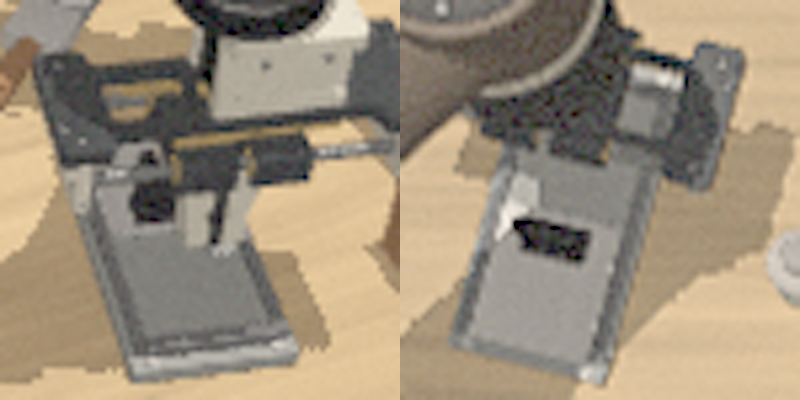

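Run:
```python
from h import *
i=r.camera_info('wrist')
a,b=castw(i,(214,160),.012),castw(i,(351,158),.012);print(a,b,np.linalg.norm(a-b))
V=i['view'];s=r.get_state()
def pw(p):
    q=V[:3,:3]@p+V[:3,3];th=np.arctan2(np.hypot(*q[:2]),q[2]);k=K(i)*th/np.hypot(*q[:2]);return [i['cx']+k*q[0],i['cy']+k*q[1]],np.linalg.norm(q)
R=cv2.Rodrigues(np.array([0,0,0.]))[0]
from scipy.spatial.transform import Rotation as Ro
T=Ro.from_euler('xyz',s['eef_rot'],degrees=True).as_matrix()
for z in(0,-.019,-.066): print(z,pw(s['tcp_pos']+T@[0,0,z]))
print('cam in tool',T.T@(-V[:3,:3].T@V[:3,3]-s['tcp_pos']))
im=cv2.imread('pics/w4.png');cv2.imwrite('pics/w4c.png',np.clip(255*(cv2.resize(im[150:350,180:390],None,fx=3.5,fy=3,interpolation=2)/255.)**.5,0,255).astype(np.uint8))
```

```text
[0.614647   0.30385264 0.012     ] [0.59346762 0.21409823 0.012     ] 0.09221941454746248
0 ([np.float64(281.96540781631313), np.float64(231.05845056062117)], np.float64(0.2047291560839015))
-0.019 ([np.float64(281.9148794612667), np.float64(242.20024908505331)], np.float64(0.1869507018061169))
-0.066 ([np.float64(281.7397759188004), np.float64(281.38625190121763)], np.float64(0.14431617305397126))
cam in tool [ 0.00038853 -0.06900504 -0.19274901]
```

View pics/w4c.png

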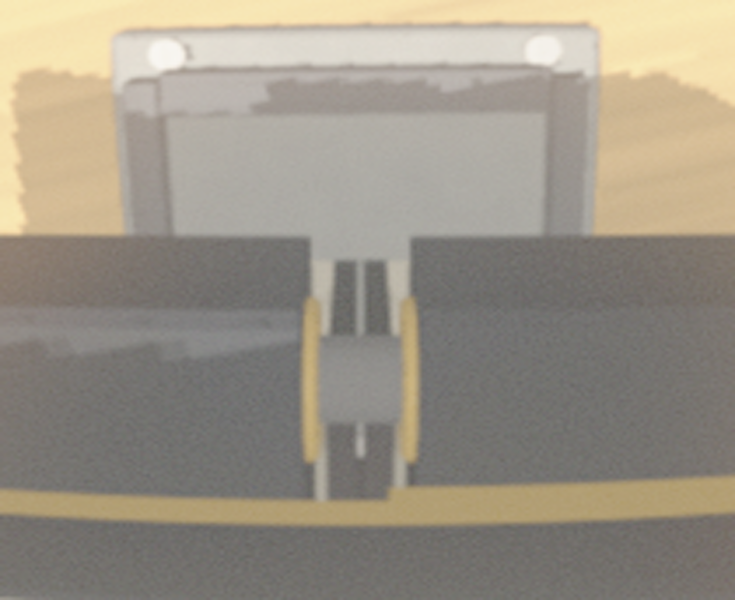

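Run:
```python
from h import *
from scipy.spatial.transform import Rotation as Ro
s=r.get_state();T=Ro.from_euler('xyz',s['eef_rot'],degrees=True).as_matrix()
c=cv2.imread('pics/scene5r.png');x0,y0,k=315,155,10
z=cv2.resize(c[y0:y0+60,x0:x0+80],None,fx=k,fy=k,interpolation=2);z=np.clip(255*(z/255.)**.6,0,255).astype(np.uint8)
D=lambda p,col:cv2.circle(z,tuple(int(v) for v in ((proj('scene',p)-[x0-.5,y0-.5])*k)),4,col,-1)
for d in(0,-.02,-.04,-.066):D(s['tcp_pos']+T@[0,0,d],(0,0,255))
c0=np.array([.5095,.2795]);a=np.radians(-13.8);ex=np.array([np.cos(a),np.sin(a)]);ey=np.array([-ex[1],ex[0]])
for u in(-1,1):
  for v in(-1,1):
    D([*(c0+u*.095*ex+v*.048*ey),.012],(0,255,0))
    for h in(.016,.066): D([*(c0+(-.02+u*.005)*ex+v*.02*ey),h],(255,0,0))
cv2.imwrite('pics/z6.png',z)
```

```text
(no output)
```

View pics/z6.png

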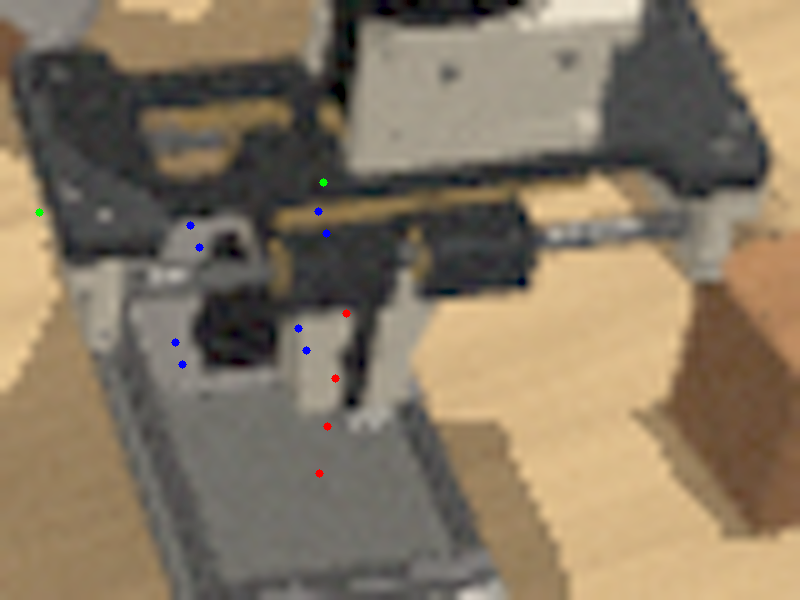

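The gate is still shut. The tab is still at top pixel (213,225), and the fingers stand beyond it. They seem to have gone over the tab, because the tips in the scene view look about 20 mm higher than the reported TCP. I'll lift, go back behind the tab and check the true tip height.

Call:
step_arm([
  [0, 0, 0, 0, 0, -20, -1],
  [0, 0, 0, 0, 0, -35, -1],
  [0, 0, 0, 0, 0, -35, -1],
  [0, 0, 0, 0, 0, -10, -1],
  [0, 0, 0, 0, 30, 0, -1],
  [0, 0, 0, 0, 40, 0, -1],
  [0, 0, 0, 0, 40, 0, -1],
  [0, 0, 0, 0, 10, 0, -1],
  [0, 0, 0, 0, 0, 0, -1],
])

```text
time_s: 8.35
tcp_pos: [0.4397, 0.2984, 0.1358]
eef_rot: [-179.8, 0.5, -104.1]
contact_force: [1.1, 1.3, -0.7]
gripper_width: 0.0008
```

Run:
```python
from h import *
from scipy.spatial.transform import Rotation as Ro
s=r.get_state();T=Ro.from_euler('xyz',s['eef_rot'],degrees=True).as_matrix()
print(s['tcp_pos'],s['eef_rot'],r.grasp_offset,s['contact_force'])
c=r.capture('scene')[:,:,::-1];cv2.imwrite('pics/s7.png',c);cv2.imwrite('pics/w7.png',r.capture('wrist')[:,:,::-1])
np.save('w7view.npy',r.camera_info('wrist')['view'])
u=proj('scene',s['tcp_pos']);x0,y0=int(u[0])-40,int(u[1])-40;k=10
z=cv2.resize(c[y0:y0+60,x0:x0+80],None,fx=k,fy=k,interpolation=2);z=np.clip(255*(z/255.)**.6,0,255).astype(np.uint8)
D=lambda p,col:cv2.circle(z,tuple(int(v) for v in ((proj('scene',p)-[x0-.5,y0-.5])*k)),4,col,-1)
for d in(0,-.02,-.04,-.066):D(s['tcp_pos']+T@[0,0,d],(0,0,255))
cv2.imwrite('pics/z7.png',z)
```

```text
[0.4397033  0.29840222 0.13581882] [-179.80508987    0.46067806 -104.14229798] 0.0188 [ 1.08838544  1.31075213 -0.65601158]
```

View pics/z7.png

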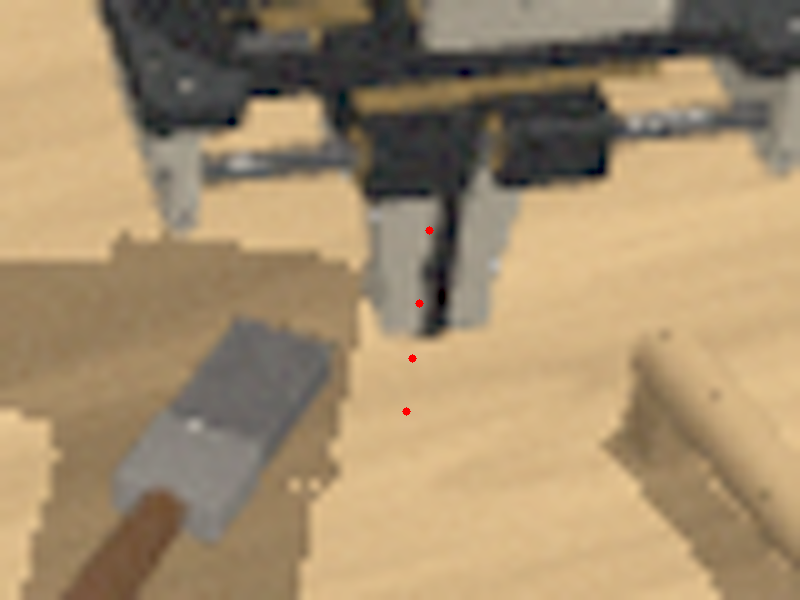

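View pics/w7.png

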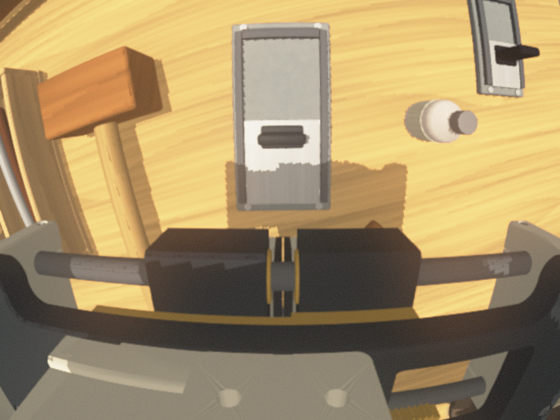

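Run:
```python
from h import *
im=cv2.imread('pics/w7.png');cv2.imwrite('pics/w7c.png',cv2.resize(im[10:225,220:345],None,fx=4,fy=2.75,interpolation=2))
i=r.camera_info('wrist');f=K(i);Km=np.array([[f,0,i['cx']],[0,f,i['cy']],[0,0,1]])
c0=np.array([.5095,.2795]);a=np.radians(-13.8);ex=np.array([np.cos(a),np.sin(a)]);ey=np.array([-ex[1],ex[0]])
obj=np.array([[*(c0+u*.095*ex+v*.048*ey),.012] for u,v in((1,1),(1,-1),(-1,-1),(-1,1))])
px=np.array([[233.5,25.5],[329,24.5],[329.5,209],[236.5,210]])
un=cv2.fisheye.undistortPoints(px[:,None],Km,np.zeros(4))
for fl in(cv2.SOLVEPNP_ITERATIVE,cv2.SOLVEPNP_IPPE):
    ok,rv,t=cv2.solvePnP(obj,un,np.eye(3),None,flags=fl);R=cv2.Rodrigues(rv)[0];print('cam pnp',(-R.T@t).ravel())
    d=R.T@i['view'][:3,:3];print('rot diff',np.degrees(cv2.Rodrigues(d)[0].ravel()))
V=i['view'];print('cam rep',-V[:3,:3].T@V[:3,3])
# orientation fixed: least-squares for camera position only
from scipy.optimize import least_squares
def res(c):
    q=(V[:3,:3]@(obj-c).T).T; return (q[:,:2]/q[:,2:]-un[:,0]).ravel()*f
s=least_squares(res,-V[:3,:3].T@V[:3,3]);print(s.x,s.fun.round(1))
```

```text
cam pnp [0.49488991 0.28286315 0.33501869]
rot diff [-0.87519576 -1.61667377 -0.09784977]
cam pnp [-0.32655219 -0.41334579 -0.42431291]
rot diff [-104.2874212   135.60751896   -9.13148521]
cam rep [0.50679483 0.27962156 0.32868349]
[0.50481994 0.27762662 0.33567097] [-0.4  0.1  0.7  0.  -0.5  0.2  0.2 -0.3]
```

View pics/w7c.png

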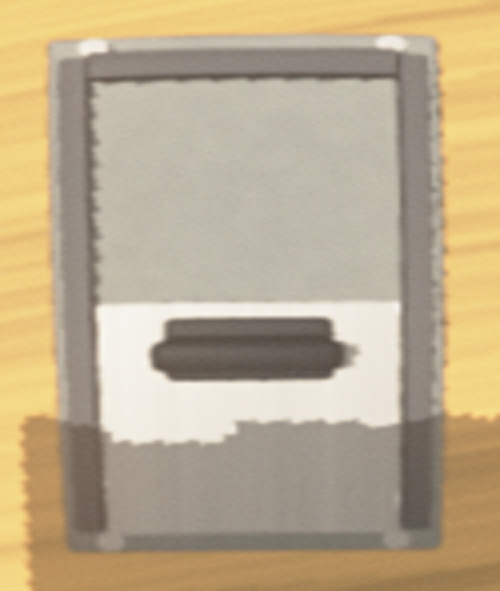

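The reported camera height is about right (+7 mm), but the scene view puts the physical tips well above the reported TCP. I'll descend behind the tab in small steps and watch the force.

Call:
step_arm([
  [0, 0, 0, 0, -6, 30, -1],
  [0, 0, 0, 0, 0, 35, -1],
  [0, 0, 0, 0, 0, 25, -1],
  [0, 0, 0, 0, 0, 10, -1],
  [0, 0, 0, 0, 0, 0, -1],
])

```text
time_s: 8.95
tcp_pos: [0.4538, 0.2978, 0.033]
eef_rot: [-179.6, 0.6, -104.4]
contact_force: [-0.7, -0.6, 0.9]
gripper_width: 0.0006
```

Call:
step_arm([
  [0, 0, 0, 0, 0, 4, -1],
  [0, 0, 0, 0, 0, 0, -1],
])

```text
time_s: 9.15
tcp_pos: [0.4553, 0.2982, 0.0298]
eef_rot: [-179.6, 0.6, -104.4]
contact_force: [-0.1, -0.1, -0.1]
gripper_width: 0.0005
```

Call:
step_arm([
  [0, 0, 0, 0, 2, 4, -1],
  [0, 0, 0, 0, 1, 4, -1],
  [0, 0, 0, 0, 0, 0, -1],
])

```text
time_s: 9.45
tcp_pos: [0.4535, 0.3005, 0.0236]
eef_rot: [-179.5, 0.9, -104.4]
contact_force: [0.1, 1.1, 0.2]
gripper_width: 0.0004
```

Run:
```python
from h import *
s=r.get_state();print(s['tcp_pos'],s['contact_force'])
c=r.capture('scene')[:,:,::-1];cv2.imwrite('pics/s8.png',c)
x0,y0,k=315,150,10
z=cv2.resize(c[y0:y0+60,x0:x0+80],None,fx=k,fy=k,interpolation=2);z=np.clip(255*(z/255.)**.6,0,255).astype(np.uint8)
u=proj('scene',s['tcp_pos']);cv2.circle(z,tuple(int(v) for v in ((u-[x0-.5,y0-.5])*k)),4,(0,0,255),-1)
cv2.imwrite('pics/z8.png',z)
```

```text
[0.45345582 0.30052707 0.02359456] [0.11444502 1.09953594 0.23769345]
```

View pics/z8.png

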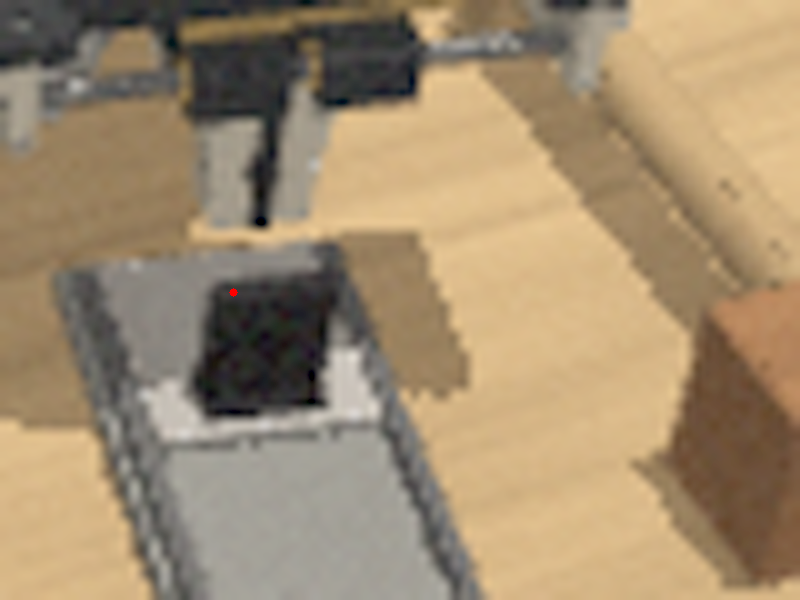

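Call:
step_arm([
  [0, 0, 0, -2, 0, 3, -1],
  [0, 0, 0, 0, 0, 3, -1],
  [0, 0, 0, 0, 0, 0, -1],
])

```text
time_s: 9.8
tcp_pos: [0.4543, 0.3033, 0.018]
eef_rot: [-179.5, 0.9, -104.4]
contact_force: [-0.5, -0.1, 1.1]
gripper_width: 0.0006
```

Call:
step_arm([
  [0, 0, 0, 0, 0, 3, -1],
  [0, 0, 0, 0, 0, 3, -1],
  [0, 0, 0, 0, 0, 0, -1],
])

```text
time_s: 10.1
tcp_pos: [0.4544, 0.3034, 0.0114]
eef_rot: [-179.5, 0.9, -104.4]
contact_force: [0.3, -0.2, 0.0]
gripper_width: 0.0004
```

Run:
```python
from h import *
s=r.get_state();print(s['tcp_pos'],s['contact_force'])
c=r.capture('scene')[:,:,::-1];w=r.capture('wrist')[:,:,::-1];cv2.imwrite('pics/w9.png',w)
x0,y0,k=315,150,7
g=lambda z:np.clip(255*(z/255.)**.6,0,255).astype(np.uint8)
z=cv2.resize(c[y0:y0+60,x0:x0+55],None,fx=k,fy=k,interpolation=2)
z2=cv2.resize(w[150:270,230:340],(385,420),interpolation=2)
cv2.imwrite('pics/z9.png',g(np.hstack([z,z2])))
```

```text
[0.45438723 0.30339623 0.01138184] [ 0.30302379 -0.22097127  0.04516938]
```

View pics/z9.png

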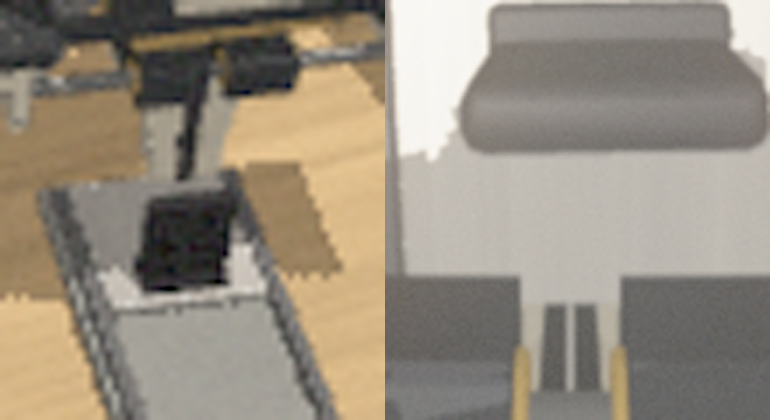

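Run:
```python
from h import *
t=np.array([.49,.284]);a=np.radians(-13.8);ex=np.array([np.cos(a),np.sin(a)])
for d in(-.037,-.05,-.065):
  for z in(.02,.035,.05,.065):print(d,z,proj('scene',[*(t+d*ex),z]).round(1))
```

```text
-0.037 0.02 [335.7 180.3]
-0.037 0.035 [336.2 176.8]
-0.037 0.05 [336.7 173.3]
-0.037 0.065 [337.2 169.8]
-0.05 0.02 [334.7 177.6]
-0.05 0.035 [335.2 174.1]
-0.05 0.05 [335.7 170.6]
-0.05 0.065 [336.2 167. ]
-0.065 0.02 [333.6 174.5]
-0.065 0.035 [334. 171.]
-0.065 0.05 [334.5 167.5]
-0.065 0.065 [335.  163.9]
```

Call:
step_arm([
  [0, 0.015, 0, 7, 0, 4, -1],
  [0, 0, 0, 0, 0, 3, -1],
  [0, 0, 0, 0, 0, 0, -1],
])

```text
time_s: 10.5
tcp_pos: [0.4528, 0.2962, 0.0042]
eef_rot: [-179.4, 0.0, -104.4]
contact_force: [-0.3, -0.3, 0.1]
gripper_width: 0.0005
```

Call:
step_arm([
  [0, 0, 0, 0, -6, 0, -1],
  [0, 0, 0, 0, -6, 0, -1],
])

```text
time_s: 10.7
tcp_pos: [0.4646, 0.2931, 0.0042]
eef_rot: [-179.4, -0.0, -104.3]
contact_force: [0.4, 0.6, 0.4]
gripper_width: 0.0006
```

Call:
step_arm([
  [0, 0, 0, 0, -6, 0, -1],
])

```text
time_s: 10.8
tcp_pos: [0.4711, 0.2916, 0.0044]
eef_rot: [-179.4, 0.0, -104.3]
contact_force: [0.6, -0.9, -0.7]
gripper_width: 0.0004
```

Run:
```python
from h import *
s=r.get_state();print(s['tcp_pos'],s['contact_force'])
c=r.capture('scene')[:,:,::-1];w=r.capture('wrist')[:,:,::-1];cv2.imwrite('pics/w10.png',w)
x0,y0,k=315,150,7
g=lambda z:np.clip(255*(z/255.)**.6,0,255).astype(np.uint8)
z=cv2.resize(c[y0:y0+60,x0:x0+55],None,fx=k,fy=k,interpolation=2)
z2=cv2.resize(w[150:270,230:340],(385,420),interpolation=2)
cv2.imwrite('pics/z10.png',g(np.hstack([z,z2])))
```

```text
[0.47110057 0.29162704 0.00438647] [ 0.62217782 -0.8948794  -0.68429958]
```

View pics/z10.png

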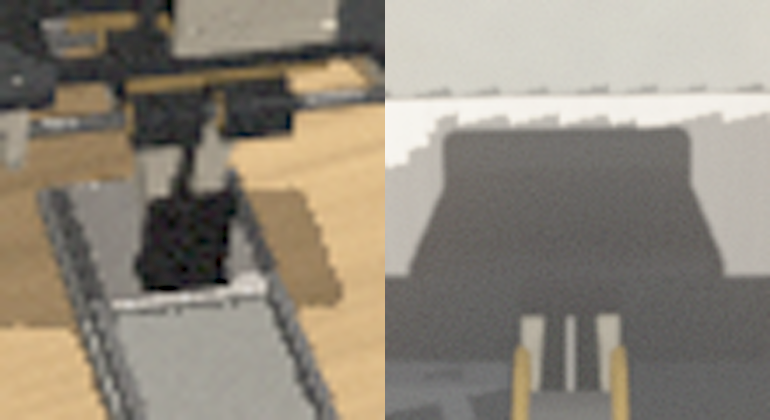

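Both views now show the fingertips behind and below the tab top, centred on it. Now I'll push.

Call:
step_arm([
  [0, 0, 0, 0, -8, 0, -1],
  [0, 0, 0, 0, -8, 0, -1],
])

```text
time_s: 11.1
tcp_pos: [0.4864, 0.2874, 0.0043]
eef_rot: [-179.5, -0.0, -104.4]
contact_force: [-7.0, 3.9, 1.4]
gripper_width: 0.0004
```

```bash
cat > look.py <<'E'
from h import *
import sys
s=r.get_state();print(s['tcp_pos'],s['contact_force'])
c=r.capture('scene')[:,:,::-1];w=r.capture('wrist')[:,:,::-1]
x0,y0,k=315,150,7
g=lambda z:np.clip(255*(z/255.)**.6,0,255).astype(np.uint8)
z=cv2.resize(c[y0:y0+60,x0:x0+55],None,fx=k,fy=k,interpolation=2)
z2=cv2.resize(w[150:270,230:340],(385,420),interpolation=2)
cv2.imwrite(f'pics/{sys.argv[1]}.png',g(np.hstack([z,z2])))
E
python3 look.py z11
```

```text
[0.48643074 0.28744576 0.00431276] [-6.99882303  3.93004291  1.41115745]
```

View pics/z11.png

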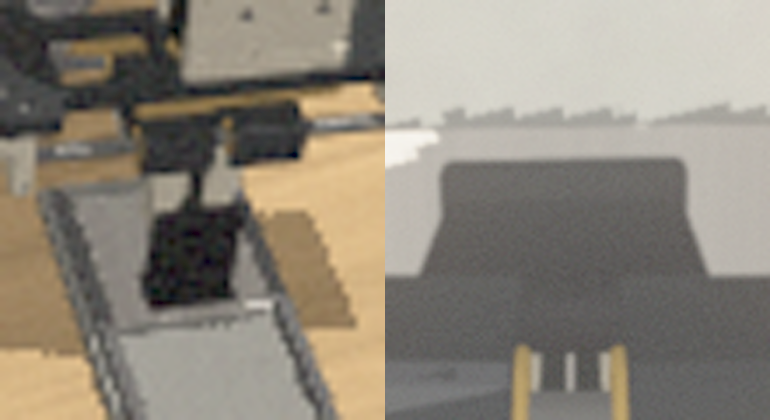

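Contact: about 8 N of resistance and the blade is moving. I'll carry on through the half-open detent.

Call:
step_arm([
  [0, 0, 0, 0, -9, 0, -1],
  [0, 0, 0, 0, -9, 0, -1],
  [0, 0, 0, 0, -9, 0, -1],
  [0, 0, 0, 0, -9, 0, -1],
])

```text
time_s: 11.6
tcp_pos: [0.5224, 0.2785, 0.0047]
eef_rot: [-179.6, 0.0, -104.4]
contact_force: [-6.2, 3.8, 1.7]
gripper_width: 0.0003
```

```bash
python3 look.py z12
```

```text
[0.52242369 0.27846769 0.00465901] [-6.22847101  3.83047895  1.74548686]
```

View pics/z12.png

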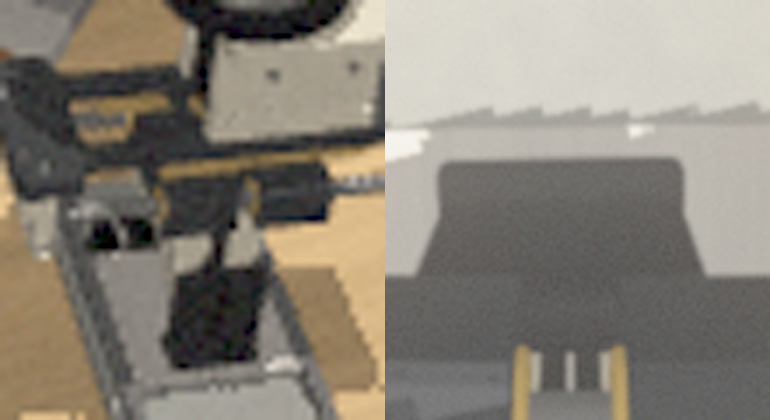

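Call:
step_arm([
  [0, 0, 0, 0, -9, 0, -1],
  [0, 0, 0, 0, -9, 0, -1],
  [0, 0, 0, 0, -8, 0, -1],
])

```text
time_s: 12.0
tcp_pos: [0.5482, 0.2721, 0.0048]
eef_rot: [-179.6, 0.0, -104.4]
contact_force: [-0.3, 0.1, -0.4]
gripper_width: 0.0003
```

Call:
step_arm([
  [0, 0, 0, 0, -5, 0, -1],
  [0, 0, 0, 0, -4, 0, -1],
])

```text
time_s: 12.2
tcp_pos: [0.5546, 0.2701, 0.0047]
eef_rot: [-179.8, -0.0, -104.5]
contact_force: [-40.5, 19.8, 23.2]
gripper_width: 0.0005
```

```bash
python3 look.py z13
```

```text
[0.55461448 0.27007543 0.00473522] [-40.4621838   19.77446568  23.18599448]
```

View pics/z13.png

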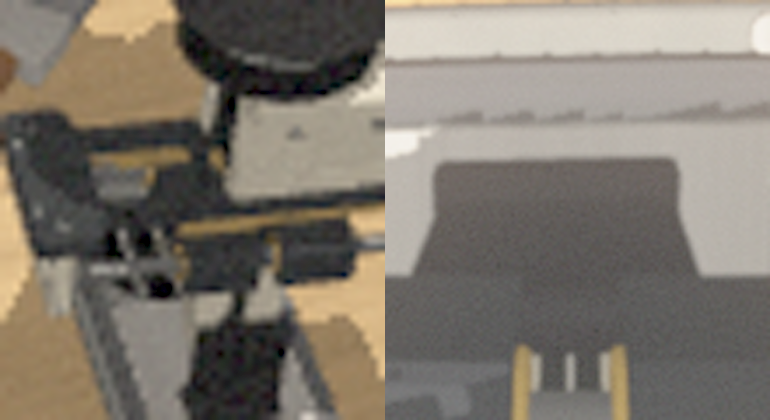

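It stopped hard at 45 N, with the TCP 14 mm behind the predicted home position, so the gate is home. I'll back off, lift and verify.

Call:
step_arm([
  [0, 0, 0, 0, 5, 0, -1],
  [0, 0, 0, 0, 15, 0, -1],
  [0, 0, 0, 0, 10, -5, -1],
  [0, 0, 0, 0, 0, -40, -1],
  [0, 0, 0, 0, 0, -40, -1],
  [0, 0, 0, 0, 0, -40, -1],
  [0, 0, 0, 0, 0, -40, -1],
  [0, 0, 0, 0, 40, 0, -1],
  [0, 0, 0, 0, 40, 0, -1],
  [0, 0, 0, 0, 0, 0, -1],
])

```text
time_s: 13.3
tcp_pos: [0.4409, 0.2975, 0.1783]
eef_rot: [-179.7, -0.0, -104.6]
contact_force: [0.1, 1.2, -0.1]
gripper_width: 0.0003
```

Run:
```python
from h import *
i=r.camera_info('wrist');w=r.capture('wrist')[:,:,::-1];c=r.capture('scene')[:,:,::-1]
cv2.imwrite('pics/w14.png',np.hstack([w[:,130:530],cv2.resize(c[130:250,290:390],(350,420),interpolation=2)]))
s=r.get_state();print(s['tcp_pos'])
t=r.capture('top')[:,:,::-1];cv2.imwrite('pics/t14.png',cv2.resize(t[170:270,180:280],None,fx=5,fy=5,interpolation=2))
```

```text
[0.44304492 0.29731566 0.1777724 ]
```

View pics/w14.png

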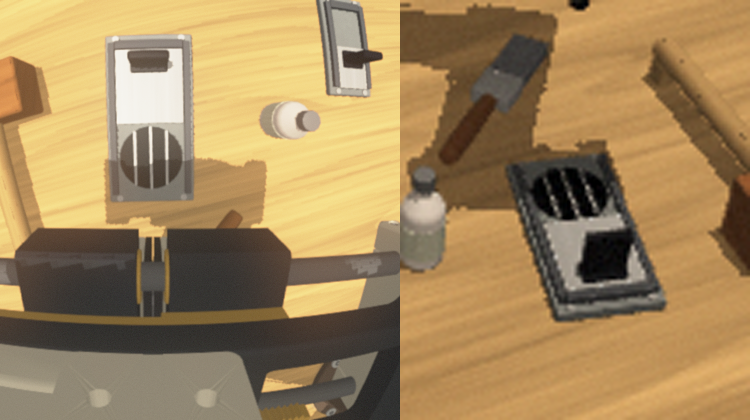

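View pics/t14.png

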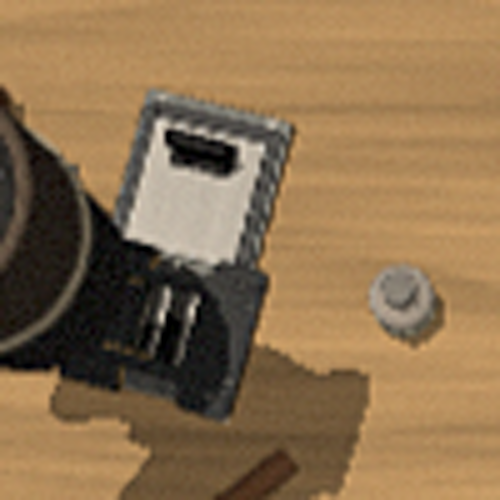

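Gate fully open: the whole round port shows at wrist-crop (152,157) and the tab stands at the far end. Next, the grey start box.

Call:
step_arm([
  [0, 0, 0, 20, -7, 0, -1],
  [0, 0, 0, 40, -15, 0, -1],
  [0, 0, 0, 40, -15, 0, -1],
  [0, 0, 0, 40, -15, 0, -1],
  [0, 0, 0, 40, -15, 0, -1],
  [0, 0, 0, 40, -15, 0, -1],
  [0, 0, 0, 40, -15, 0, -1],
  [0, 0, 0, 40, -15, 0, -1],
  [0, 0, 0, 40, -15, 0, -1],
  [0, 0, 0, 40, -15, 0, -1],
])

```text
time_s: 14.45
tcp_pos: [0.486, -0.1279, 0.1762]
eef_rot: [-179.9, -0.5, -104.7]
contact_force: [2.1, 0.9, -0.1]
gripper_width: 0.0006
```

Call:
step_arm([
  [0, 0, 0, 40, -15, 0, -1],
  [0, 0, 0, 40, -15, 0, -1],
  [0, 0, 0, 40, -15, 0, -1],
  [0, 0, 0, 25, -9, 0, -1],
  [0, 0, 0, 0, 0, 0, -1],
  [0, 0, 0, 0, 0, 0, -1],
])

```text
time_s: 15.05
tcp_pos: [0.4952, -0.3019, 0.1731]
eef_rot: [179.6, -0.7, -105.6]
contact_force: [0.1, -0.7, 0.6]
gripper_width: 0.0003
```

Run:
```python
from h import *
s=r.get_state();print(s['tcp_pos'],s['eef_rot']);w=r.capture('wrist')[:,:,::-1];c=r.capture('scene')[:,:,::-1]
cv2.imwrite('pics/w15.png',w);cv2.imwrite('pics/s15.png',c)
```

```text
[ 0.49516741 -0.30191113  0.17313713] [ 179.62957604   -0.70328316 -105.60955701]
```

View pics/w15.png

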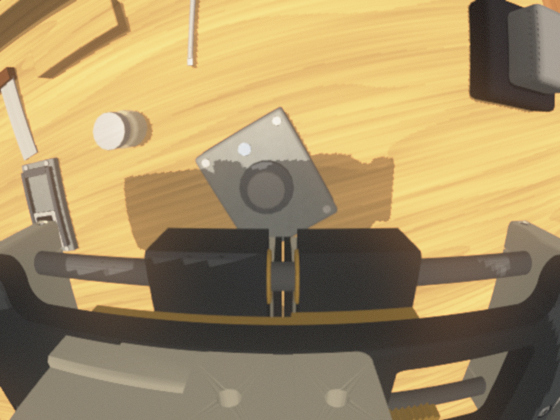

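View pics/s15.png

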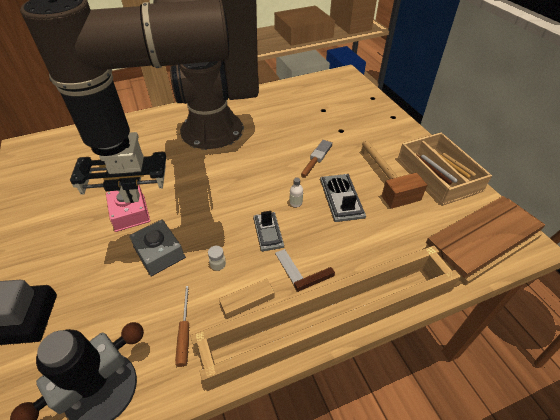

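Run:
```python
from h import *
i=r.camera_info('wrist')
for z in(.065,.072): print(castw(i,(266,187),z))
# tip in the scene: pixel ~ (128,201)?
c=cv2.imread('pics/s15.png');s=r.get_state();u=proj('scene',s['tcp_pos']);b=proj('scene',s['tcp_pos']+[0,0,.028]);print(u,b)
z=cv2.resize(c[165:245,90:190],None,fx=7,fy=7,interpolation=2)
for q in(u,b):cv2.circle(z,tuple(int(v) for v in (q-[90,165])*7),4,(0,0,255),-1)
cv2.imwrite('pics/z15.png',z)
```

```text
[ 0.50382057 -0.28849758  0.065     ]
[ 0.5052131  -0.28917353  0.072     ]
[136.19642206 209.15498848] [132.91712622 201.30851985]
```

View pics/z15.png

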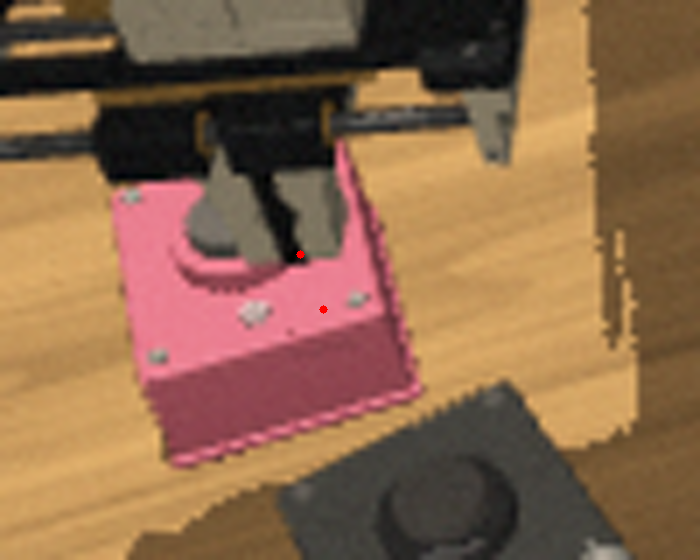

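Call:
step_arm([
  [0.007, -0.012, 0, -14, -4, 0, -1],
  [0, 0, 0, 0, 0, 30, -1],
  [0, 0, 0, 0, 0, 35, -1],
  [0, 0, 0, 0, 0, 30, -1],
  [0, 0, 0, 0, 0, 0, -1],
])

```text
time_s: 15.65
tcp_pos: [0.5077, -0.2815, 0.0788]
eef_rot: [-179.5, 0.2, -105.2]
contact_force: [-1.2, -0.2, 0.2]
gripper_width: 0.0006
```

```bash
cat > look2.py <<'E'
from h import *
import sys
s=r.get_state();print(s['tcp_pos'],s['eef_rot'],s['contact_force'])
w=r.capture('wrist')[:,:,::-1];c=r.capture('scene')[:,:,::-1]
for h in(.02,.028):print(proj('scene',s['tcp_pos']+[0,0,h]).round(1))
cv2.imwrite(f'pics/{sys.argv[1]}.png',np.hstack([cv2.resize(c[200:275,110:190],(427,400),interpolation=2),cv2.resize(w[130:270,220:350],(371,400),interpolation=2)]))
E
python3 look2.py z16
```

```text
[ 0.50768263 -0.28147602  0.07876335] [-179.45224461    0.19407451 -105.16486989] [-1.20129062 -0.20774382  0.1587342 ]
[152.5 229.6]
[151.7 227.7]
```

View pics/z16.png

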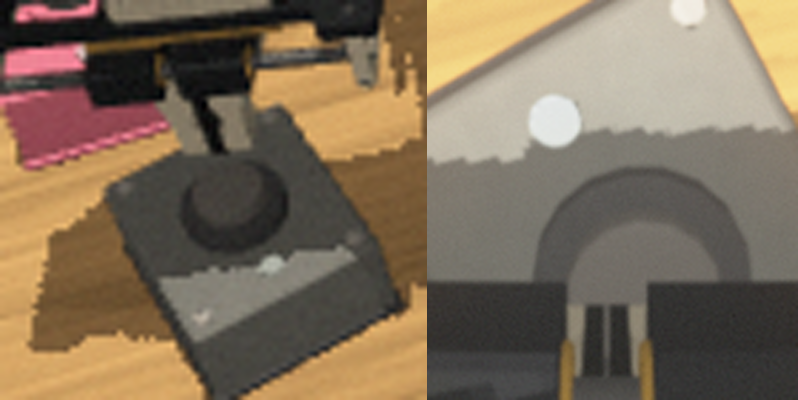

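Call:
step_arm([
  [0, 0, 0, 8, 3, 10, -1],
  [0, 0, 0, 0, 0, 8, -1],
  [0, 0, 0, 0, 0, 0, -1],
])

```text
time_s: 16.05
tcp_pos: [0.5088, -0.2902, 0.0682]
eef_rot: [-178.7, 0.1, -105.0]
contact_force: [0.2, -0.5, 0.8]
gripper_width: 0.0008
```

```bash
python3 look2.py z17;python3 -c "
from h import *
print(proj('scene',[.5025,-.289,.07]))"
```

```text
[ 0.50878557 -0.29023924  0.06824043] [-1.78678678e+02  1.43067131e-01 -1.04993460e+02] [ 0.24494017 -0.48202757  0.79703007]
[150.2 233.5]
[149.4 231.6]
[152.00984564 235.96075917]
```

View pics/z17.png

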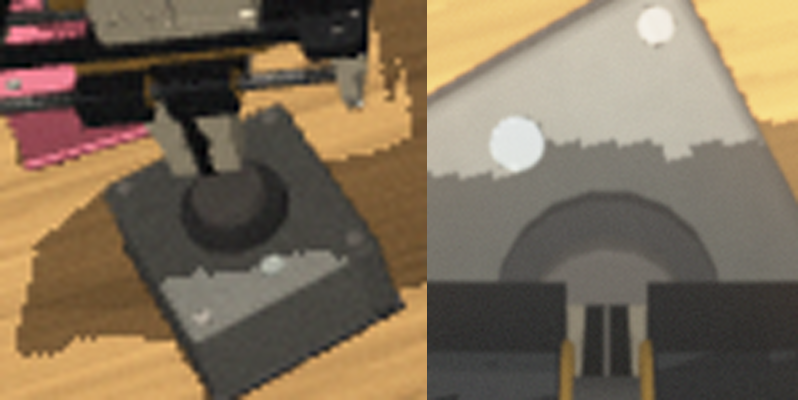

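Call:
step_arm([
  [-0.022, 0, 0, 0, 3, 8, -1],
  [0, 0, 0, 0, 0, 4, -1],
  [0, 0, 0, 0, 0, 0, -1],
])

```text
time_s: 16.45
tcp_pos: [0.5067, -0.2899, 0.0567]
eef_rot: [-179.9, 0.1, -105.0]
contact_force: [-0.3, -0.3, -0.6]
gripper_width: 0.0004
```

```bash
python3 look2.py z18
```

```text
[ 0.50672027 -0.28994323  0.05674717] [-1.79932268e+02  1.30752182e-01 -1.05006004e+02] [-0.29928924 -0.25199361 -0.57630772]
[151.3 235.6]
[150.5 233.7]
```

View pics/z18.png

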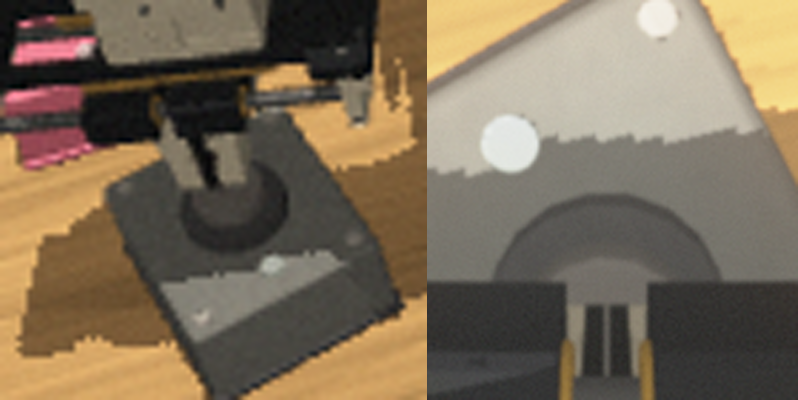

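Call:
step_arm([
  [0, 0, 0, 0, 2, 4, -1],
  [0, 0, 0, 0, 0, 3, -1],
  [0, 0, 0, 0, 0, 0, -1],
])

```text
time_s: 16.85
tcp_pos: [0.5048, -0.2894, 0.0497]
eef_rot: [-179.9, 0.1, -105.0]
contact_force: [-0.6, -0.2, 0.3]
gripper_width: 0.0001
```

Call:
step_arm([
  [0, 0, 0, 0, 0, 3, -1],
  [0, 0, 0, 0, 0, 2, -1],
])

```text
time_s: 17.05
tcp_pos: [0.505, -0.2894, 0.0447]
eef_rot: [-179.9, 0.1, -105.0]
contact_force: [-0.0, -0.1, 0.1]
gripper_width: 0.0007
```

Call:
step_arm([
  [0, 0, 0, 0, 0, 2, -1],
  [0, 0, 0, 0, 0, 0, -1],
])

```text
time_s: 17.25
tcp_pos: [0.5048, -0.2894, 0.0421]
eef_rot: [-179.9, 0.1, -105.0]
contact_force: [1.4, -0.1, -0.5]
gripper_width: 0.0006
```

Call:
step_arm([
  [0, 0, 0, 0, 0, 2, -1],
  [0, 0, 0, 0, 0, 2, -1],
])

```text
time_s: 17.45
tcp_pos: [0.505, -0.2895, 0.0384]
eef_rot: [-179.9, 0.1, -105.0]
contact_force: [-0.4, 1.6, 2.6]
gripper_width: 0.0004
```

```bash
python3 look2.py z19
```

```text
[ 0.50504717 -0.28950842  0.03843415] [-1.79852707e+02  1.15202000e-01 -1.04981577e+02] [-0.38462536  1.63328775  2.59364723]
[153.1 239.4]
[152.3 237.5]
```

View pics/z19.png

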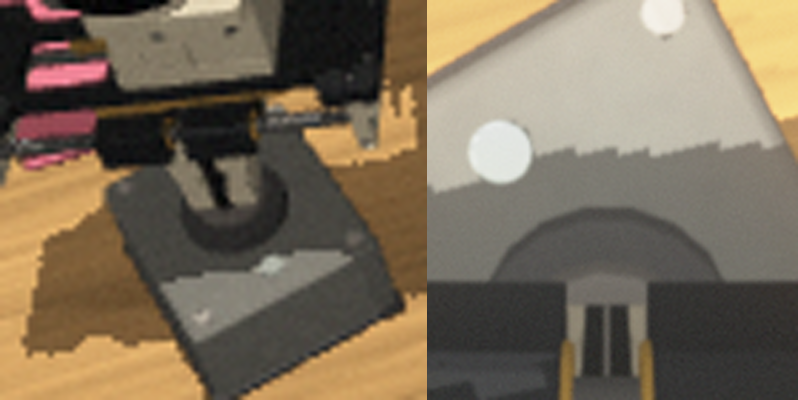

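The fingers are on the button, at 2.6 N. Now I'll press it home.

Call:
step_arm([
  [0, 0, 0, 0, 0, 3, -1],
  [0, 0, 0, 0, 0, 2, -1],
])

```text
time_s: 17.75
tcp_pos: [0.5053, -0.2897, 0.0353]
eef_rot: [-179.8, 0.1, -104.9]
contact_force: [-9.0, 7.6, 29.3]
gripper_width: 0.0003
```

Call:
step_arm([
  [0, 0, 0, 0, 0, 3, -1],
  [0, 0, 0, 0, 0, 2, -1],
])

```text
time_s: 17.95
tcp_pos: [0.5053, -0.2897, 0.0356]
eef_rot: [-179.7, 0.0, -104.8]
contact_force: [-6.1, 5.6, 19.3]
gripper_width: 0.0005
```

Call:
step_arm([
  [0, 0, 0, 0, 0, 5, -1],
  [0, 0, 0, 0, 0, 5, -1],
])

```text
time_s: 18.15
tcp_pos: [0.5056, -0.29, 0.0348]
eef_rot: [-179.6, -0.1, -104.6]
contact_force: [-16.7, 16.2, 56.5]
gripper_width: 0.0008
```

```bash
python3 look2.py z20
```

```text
[ 0.50562348 -0.28996706  0.03479166] [-1.79572849e+02 -1.12049802e-01 -1.04613942e+02] [-16.74555715  16.24396847  56.51269553]
[153.3 240.4]
[152.5 238.6]
```

View pics/z20.png

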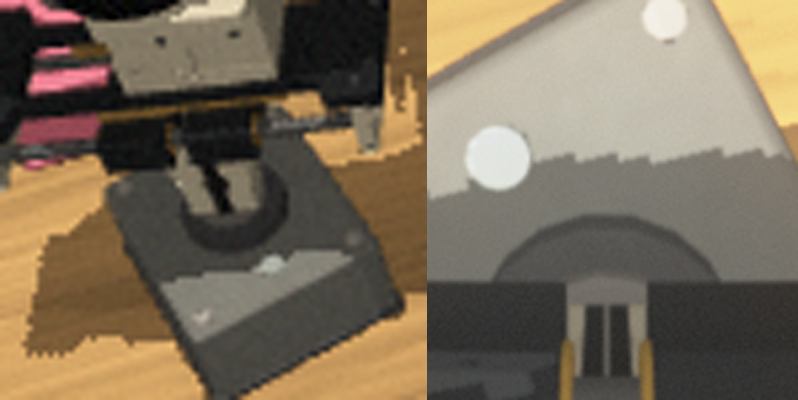

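It's firm at 56 N. I'll release slowly, so the spring force against height confirms the button's travel.

Call:
step_arm([
  [0, 0, 0, 0, 0, -1, -1],
  [0, 0, 0, 0, 0, 0, -1],
])

```text
time_s: 18.45
tcp_pos: [0.5057, -0.2898, 0.0393]
eef_rot: [-179.4, -0.1, -104.6]
contact_force: [-0.4, -1.3, 2.1]
gripper_width: 0.0006
```

Call:
step_arm([
  [0, 0, 0, 0, 0, -1, -1],
  [0, 0, 0, 0, 0, 0, -1],
])

```text
time_s: 18.65
tcp_pos: [0.5057, -0.2899, 0.0405]
eef_rot: [-179.3, -0.1, -104.6]
contact_force: [-0.1, 0.4, 1.9]
gripper_width: 0.0008
```

Call:
step_arm([
  [0, 0, 0, 0, 0, -1, -1],
  [0, 0, 0, 0, 0, 0, -1],
])

```text
time_s: 18.85
tcp_pos: [0.5057, -0.2899, 0.0408]
eef_rot: [-179.4, -0.1, -104.6]
contact_force: [-0.1, -0.1, 1.8]
gripper_width: 0.0003
```

Call:
step_arm([
  [0, 0, 0, 0, 0, -1, -1],
  [0, 0, 0, 0, 0, 0, -1],
])

```text
time_s: 19.05
tcp_pos: [0.5057, -0.2899, 0.0413]
eef_rot: [-179.4, -0.1, -104.6]
contact_force: [-0.2, -0.1, 1.9]
gripper_width: 0.0004
```

Call:
step_arm([
  [0, 0, 0, 0, 0, -1, -1],
  [0, 0, 0, 0, 0, 0, -1],
])

```text
time_s: 19.25
tcp_pos: [0.5057, -0.2899, 0.0419]
eef_rot: [-179.4, -0.1, -104.6]
contact_force: [0.0, -0.4, -0.2]
gripper_width: 0.0007
```

Call:
step_arm([
  [0, 0, 0, 0, 0, -1, -1],
  [0, 0, 0, 0, 0, 0, -1],
])

```text
time_s: 19.45
tcp_pos: [0.5056, -0.2898, 0.0427]
eef_rot: [-179.5, -0.1, -104.6]
contact_force: [-0.4, 0.3, -0.7]
gripper_width: 0.0005
```

Call:
step_arm([
  [0, 0, 0, 0, 0, -1, -1],
  [0, 0, 0, 0, 0, 0, -1],
])

```text
time_s: 19.65
tcp_pos: [0.5054, -0.2897, 0.0436]
eef_rot: [-179.5, -0.1, -104.6]
contact_force: [0.8, -0.3, -0.5]
gripper_width: 0.0008
```

Contact was lost at 0.0416, and the press bottomed at about 0.035, so the button made its full 6 mm travel. I'll lift clear and check.

Call:
step_arm([
  [0, 0, 0, 0, 0, -20, -1],
  [0, 0, 0, 0, 0, -40, -1],
  [0, 0, 0, 0, 0, -40, -1],
  [0, 0, 0, 0, 0, -30, -1],
  [0, 0, 0, 0, 30, 0, -1],
  [0, 0, 0, 0, 30, 0, -1],
  [0, 0, 0, 0, 0, 0, -1],
  [0, 0, 0, 0, 0, 0, -1],
  [0, 0, 0, 0, 0, 0, -1],
])

```text
time_s: 20.55
tcp_pos: [0.4444, -0.2736, 0.1784]
eef_rot: [-179.5, -0.1, -104.6]
contact_force: [0.5, -0.2, -0.2]
gripper_width: 0.0005
```

Run:
```python
from h import *
s=r.get_state();print(s['tcp_pos'],s['contact_force'],abs(s['qd']).max())
cv2.imwrite('pics/s21.png',r.capture('scene')[:,:,::-1]);t=r.capture('top')[:,:,::-1];cv2.imwrite('pics/t21.png',t)
a=cv2.imread('pics/top0.png');d=cv2.absdiff(a,t).max(2)[90:310,70:400];print((d>40).sum())
```

```text
[ 0.44436659 -0.27361248  0.17841659] [ 0.52480138 -0.18799879 -0.20621402] 0.24806889519245215
10129
```

View pics/s21.png

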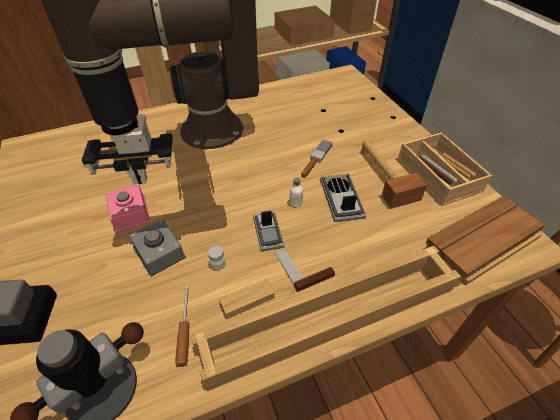

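View pics/t21.png

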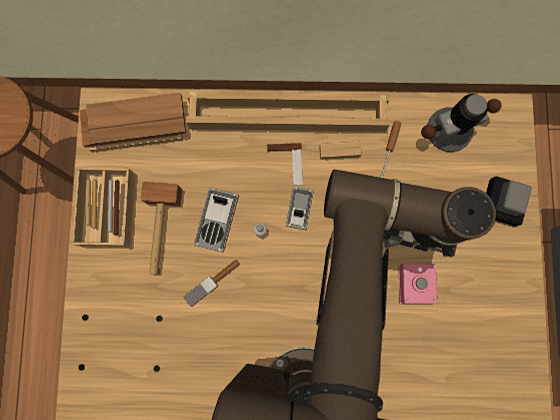

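In both final views the large gate is fully open (port at scene (339,185), tab at (349,202)). The small gate is shut (tab at (266,217)), the button is up at (153,237), and the loose things look unmoved.

```bash
python3 -c "
from plant import r
print(r.close_job())"
```

```text
the job is handed in; nothing more can be done
None
```

The job is handed in. The large inlet's gate is fully open, and the start button was pressed after that and let go. One rule I couldn't confirm concerns the first pass at the tab.

**Gate:** I pushed the tab through the half-open detent to its hard stop with the closed fingertips. Resistance was about 8 N on the way and 45 N at the stop. Pictures afterwards showed the round port fully uncovered and the tab at the far end.

**Button:** I pressed it down about 6 mm to a firm stop, with up to 56 N down on it. It sprang back, and contact ended about 6 mm higher on the way up.

**Last pictures:** The large gate was open, the small gate shut, the button up, the robot clear of everything and the loose things by eye where they started. The clock stood at about 20.6 s of the 48 s allowed.

**What disagreed:**
- **Tip height:** the fingertips were really about 28 mm higher than the reported TCP. The wrist camera suggested only about 7 mm. I didn't find the cause and worked from pictures and contact force instead.
- **First pass:** because of that offset, the first push went over the top of the tab without moving the gate. By the reported pose, the grasp point crossed the tab zone of the "taken between the fingers" rule. By the height in the pictures it stayed above that zone. The fingers were shut and nothing was gripped, but I can't confirm how this was judged.

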